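# Clamp the paint filter for service and keep the trigger squeezed

### The job

Stand the paint filter upright in the mouth of the bench bar clamp, close in front of its fixed V jaw, with the brass outlet facing the yellow arrow painted on the clamp's plate, and let go of it. Then pump the clamp's red trigger towards its handle, never pushing the bar or the moving jaw itself, until the soft red jaw has pushed the filter home into the V and bears on the filter's thin bowl, snug at about 20 N and well short of the 40 N that dents it. Finish while holding: end with the trigger still squeezed in your grip and the jaw pressing on the bowl, with the gauge, the cup and the valve left where they are.

Things in the scene. Friction and masses are not known exactly. Their poses are not given: they have to be found in the camera images.
- clamp: One-hand bar clamp lying flat, its grey body (x -30 to 52, y +-29 mm, 54 mm high) bolted to a fixed 8 mm plate (x -55 to 200, y -130 to 28 mm). Origin on the bench top under the bar; x along the bar from the handle to the jaws, y towards the handle's free end, z up. The jaws are on the -y side. Pumping draws the bar to -x (tail sticking out behind), bringing the outer jaw to the fixed V jaw
- handle_back (a point): Middle of the back face (-x side) of the black fixed handle, 33 mm above the bench, same axes as the clamp. The handle is a bar along the clamp's y (y 25 to 124, x -18 to 0 mm, 19 to 49 mm above the bench), this point at y 80; nothing but the bench lies under handle and trigger
- trigger_front (a point): Middle of the front face (+x side) of the red trigger, which stands in front of the handle and splays out from it by 0.22 rad (parallel to it when squeezed); also at y 80 of the clamp. 55 mm from the back of the handle when released, 32 mm when fully squeezed. Turns with the trigger
- trigger (a joint): Angle of the trigger, rad: 0 released, 0.22 fully squeezed to the handle (23 mm to -x of the clamp at trigger_front); pivot at x 24, y -24 mm of the clamp. A spring returns it. Squeezing it at trigger_front takes 3 to 8 N while the jaw runs free, plus about 1 N for each 2.7 N of jaw pressure (about 14 N for 20 N at the jaw)
- trigger_grip: Red moulded grip of the trigger: 10 mm thick (13 at its tip), 26 mm high, 20 to 46 mm above the bench, from y 40 to y 120 mm of the clamp. Its origin is at the trigger's pivot, not on the grip
- rack (a joint): How far the toothed bar is drawn in, m, 0 to 0.058; starts at 0.008 to 0.025; the pad meets a bowl seated in the V at 0.040. Ratchet with 4.5 mm teeth: each full squeeze draws it 4.5 mm (the first 3 to 8), only in the last half or so of the stroke; a squeeze well short of full draws less or nothing. On release it stays, or under load slips back up to 4.5 mm. It cannot be opened again
- jaw: The steel bar (20 mm wide, 7 mm thick) with the grey outer jaw at its end and the red pad on it; the origin coincides with the clamp's at rack 0 and moves to -x of the clamp with the bar. The jaw plate stands 13 to 53 mm above the bench
- pad (a joint): How far the soft red pad on the moving jaw is squashed, m: 0 free, 0.016 at most; it presses with 3 N per mm (20 N at 0.0067, 40 N at 0.0133)
- pad_face (a point): Centre of the pad's flat face (50 mm wide, 42 mm high), which looks to -x of the clamp, 33 mm above the bench
- v_jaw: Fixed jaw with a black rubber V pad that looks to +x of the clamp, 12 to 56 mm above the bench; fixed to the clamp, origin as the clamp's
- nest (a point): Point on the clamp's plate, 8 mm above the bench, over which the filter's axis stands when the bowl touches both faces of the V (clamp x 85, y -60 mm). Lower the filter some 5 mm off it to +x, clear of the V: the jaw pushes it home. At the start the pad is 15 to 32 mm clear of a bowl at the nest
- mark (a point): Point of the plate on the yellow arrow (6 mm wide), 52 mm from the nest in the -y direction of the clamp; when the outlet faces the arrow its end is over this point
- filter: Paint filter standing upright, loose, 0.55 kg more or less: thin stainless bowl (60 mm across, 88 mm high), blue head (66 mm across) up to 118 mm, and on top an aluminium hex plug, 27 mm across flats, from 118 to 152 mm. Origin at the centre of its underside, z up, x towards the outlet. Flats of the plug face 0, 60, 120 .. degrees from x
- outlet (a point): End of the brass outlet stub (20 mm thick) on the side of the filter's head, 52 mm out along the filter's x, 103 mm above its underside
- plug_top (a point): Centre of the top of the filter's hex plug, 152 mm above its underside
- gauge: Pressure gauge lying face up, 64 mm across, 29 mm high, with a brass stem 60 mm out to -x; bystander. Origin under its centre
- cup: Open aluminium cup, 68 mm across, 62 mm high; bystander. Origin under its centre
- valve: Brass ball valve with a flat red lever, 64 mm long, 42 mm high; bystander. Origin under its centre

How it is judged (in metres and radians):
On the way, in this order (a step that is already met when the one before it is completed fails the run):
1. the filter stands on the clamp's plate in front of the V jaw (axis within 12 mm of the nest), its outlet facing the yellow arrow, let go, with the moving jaw not yet on it (horizontal distance between filter and nest below 0.012 m and angle between filter's own z axis and vertical below 0.06 rad and z of filter in the frame of clamp below 0.011 m and angle between the x axis of filter and the y axis of clamp, either way round below 0.2 rad and y of outlet in the frame of clamp below -0.09 m and contact force between the fingers and filter below 0.1 N and contact force between jaw and filter below 0.5 N), for 0.2 s.
2. the trigger, pumped by the fingers, has brought the jaw up so that it bears on the bowl, with the V jaw behind it (contact force between jaw and filter above 10 N and contact force between v_jaw and filter above 5 N and value of joint trigger above 0.04 rad and contact force between the fingers and trigger_grip above 2 N), for 0.2 s.
At the end, for the whole second after the job is handed in: The filter stands upright in the V jaw (axis within 5 mm of the nest), untouched by the robot, outlet within 11 degrees of the arrow; the moving jaw presses it against the V jaw with 10 to 40 N; the fingers keep the trigger squeezed (over 2 N on it, at least 0.04 of its 0.22 rad) (all of step 2 and contact force between jaw and filter below 40 N and horizontal distance between filter and nest below 0.005 m and angle between filter's own z axis and vertical below 0.06 rad and z of filter in the frame of clamp below 0.011 m and angle between the x axis of filter and the y axis of clamp, either way round below 0.2 rad and y of outlet in the frame of clamp below -0.09 m and contact force between each of the fingers, the arm and filter below 0.1 N and linear speed of filter below 0.02 m/s); the arm keeps its last pose, push and grip.
It fails at once if the jaw presses the bowl with more than 40 N and dents it (contact force between jaw and filter above 40 N).
It fails at once if the bar or the moving jaw is pushed by the robot itself (contact force between any of the fingers, the arm and jaw above 2 N).
It fails at once if the filter is tipped over (angle between filter's own z axis and vertical above 0.5 rad).
It fails at once if the gauge, the cup or the valve is moved more than 30 mm (distance of any of gauge, cup, valve from where it was at the start of the episode above 0.03 m).
It also fails if it takes over 67 s, if anything falls off the work surface, if the arm or the gripper's body presses on something with over 40 N, if the wrist force passes 120 N, or if a joint passes its speed limit or range.

### The arm

A 6-joint arm with a two-finger parallel gripper is mounted at the origin on the work surface. World frame = base frame: x ahead of the robot, y to its left, z up, the work surface at z = 0. Lengths are in m, angles in degrees, forces in N, time in s.
With the tool pointing down it reaches from about 0.225 to 0.725 m from the base axis. Payload 3.1 kg.
Tool frame: the origin (TCP) lies between the finger pads; the fingertips stand arm.tcp_to_tips ahead of it and the grasp point (between the pads) lies 11 mm behind it (arm.tcp_to_tips is the distance from the TCP to the fingertips, in m); z points along the fingers, y is the direction in which the jaws open and shut (so a half turn about z gives the same grasp; the last joint's range is limited). The gripper opens to 85 mm and grips with 20 to 120 N. Pads are 22 mm wide; open, the fingers measure 114 mm over their backs; the gripper's body (76 mm by 85 mm) begins 54 mm behind the grasp point. The pads swing forward as they close: fully open they stand 13 mm farther back than shut.
Start: joints at [60.573, 2.75, 5.684, 92.934, 0, 82.678], TCP at [0.198, 0.486, 0.239] pointing down, gripper open.
Joint ranges: [-166.93, 166.93], [-56.73, 111.36], [-69.38, 81.34], [-121.58, 131.49], [-85.45, 84.26], [-180, 180]. Speed limits (degrees/s): [159.86, 159.86, 180, 180, 180, 180].

### API

Orientations are given as [roll, pitch, yaw] about the fixed x, y, z axes, in that order (R = Rz(yaw) Ry(pitch) Rx(roll)).
In Python, from station import arm gives the robot as it stands.
- The arm moves only by the tool step_arm, never from a script. Its argument "plan" is a list that holds one entry, the list of rows, each a list of 6 numbers: the shift along the tool's x, y, z in m, then the turn, a rotation vector about the tool's x, y, z in rad. A call has 1 to 12 rows; each row is the pose to reach, as a shift and turn from the pose commanded when the call began, along the tool's axes at that moment; what a row does not reach only later rows make up. A row lasts 1/8 s, in which the tool goes at most 62.5 mm and 10.7 degrees, less where a joint would pass 70% of its speed; a pose out of reach is approached as far as the arm can. A call with a gripper value outside its range is refused whole. "grip" is the gripper command: -1 is fully open, 1 is shut, values between are in proportion, set as the call begins (left out, the last holds). The fingers move at their own pace and stop on an object; the grip force is fixed at half the most. Time passes only in rows, so rows that repeat a pose let the fingers close. It gives the time, the measured TCP pose, the force and the opening at its end, in the units of the state.
- arm.get_state(): the state, without advancing time (a new reading comes with each control period).
- arm.read_camera(name): name is "side" or "top" or "wrist"; returns (picture, depth): 400x640x3 uint8, red, green, blue; 400x640 float32, m along the optical axis (not along the pixel's ray), 0 where there is no reading.
- arm.get_calibration(name): a dict with "camera_matrix" (3x3 intrinsics, pixels), "pose" (4x4, takes a point from camera to world coordinates). Camera axes: x right, y down, z forward; pixel columns grow to the right and rows downward; lengths in m; the calibration is good to about 2 mm. A picture is of the moment at which its call begins: read the wrist's pose just before it. get_calibration takes no time and is no camera call; for the wrist camera it gives the pose at the moment of the call.
- arm.sign_off(): hands the job in, once; it reports no verdict.
The state is a dict: "t": time; "joint_pos": joint angles; "qvel": joint speeds; "joint_torque": joint torques, N m; "tool_pos": TCP position; "ee_rot": TCP orientation; "force": force on the tool from outside, world axes, zero at the start; "moment": the same for the moment, N m; "gripper_width": finger opening in m.
Only numpy, scipy, OpenCV 4.12 (cv2) and the standard library are available. Lean on these libraries where they do the work, as an engineer would, in place of code of your own. Each camera call takes 0.05 s, during which the arm holds its last target.

## Working session

There is one attempt and no reset: what is moved stays moved. The work goes in short steps, Python scripts to look and compute and a tool call to move; the robot and the scene stay as the last step left them, time stands still between calls to the robot, and variables do not carry over. Pictures are saved under pics/ and viewed, and the job is handed in when it is done.

Besides the shell and the picture viewer there is one more tool, called as name(argument=value, ...) on one line, values as JSON. step_arm: Moves the arm, as the interface text tells. Its arguments: {"type":"object","properties":{"plan":{"type":"array"},"grip":{"type":"number"}},"required":["plan"]}

```bash
ls; mkdir -p pics; python3 - <<'E'
from station import arm
import cv2,numpy as np
print(arm.get_state(), arm.tcp_to_tips)
for n in ("side","top"):
    p,d=arm.read_camera(n); c=arm.get_calibration(n)
    cv2.imwrite(f"pics/{n}0.png",p[:,:,::-1]); np.savez(f"{n}0.npz",p=p,d=d,K=c["camera_matrix"],T=c["pose"])
    print(n,c)
E
```

```text
pics
{'t': 0.0, 'joint_pos': array([6.05727075e+01, 2.79031798e+00, 5.58934662e+00, 9.29347852e+01,
       1.01966267e-03, 8.26779489e+01]), 'qvel': array([ 0.03531746, -0.00257515,  0.0159546 ,  0.07624351, -0.06518487,
       -0.0441659 ]), 'joint_torque': array([ 2.06135201e-05, -3.38782454e+01,  3.20015430e+01,  2.05011800e-02,
       -1.48001463e-04, -6.15960030e-07]), 'tool_pos': array([0.19726109, 0.48586775, 0.23812071]), 'ee_rot': array([-1.79865480e+02, -1.83130039e-02,  1.57894736e+02]), 'force': array([-0.18236288,  0.32054626,  0.13352852]), 'moment': array([ 0.01562169,  0.03044193, -0.00232634]), 'gripper_width': 0.08516848637965656} 0.008
side {'camera_matrix': array([[376.63610217,   0.        , 316.06472334],
       [  0.        , 376.63610217, 198.58533709],
       [  0.        ,   0.        ,   1.        ]]), 'pose': array([[ 0.88478377, -0.24806718,  0.39448747,  0.20894757],
       [-0.46562718, -0.50455676,  0.72705832, -0.46691745],
       [ 0.01868201, -0.82697349, -0.56193045,  0.59347813],
       [ 0.        ,  0.        ,  0.        ,  1.        ]])}
top {'camera_matrix': array([[440.27142007,   0.        , 321.6365685 ],
       [  0.        , 440.27142007, 199.78048207],
       [  0.        ,   0.        ,   1.        ]]), 'pose': array([[ 0.01973962, -0.99108194,  0.1317837 ,  0.43013621],
       [-0.99979302, -0.01891781,  0.00748527,  0.14471652],
       [-0.00492546, -0.13190418, -0.99125023,  1.05169233],
       [ 0.        ,  0.        ,  0.        ,  1.        ]])}
```

View pics/top0.png

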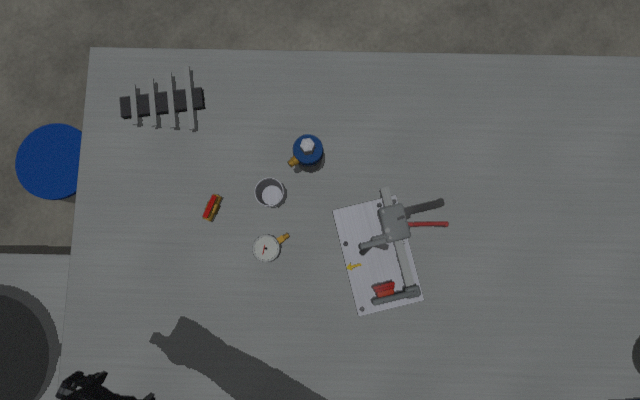

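View pics/side0.png

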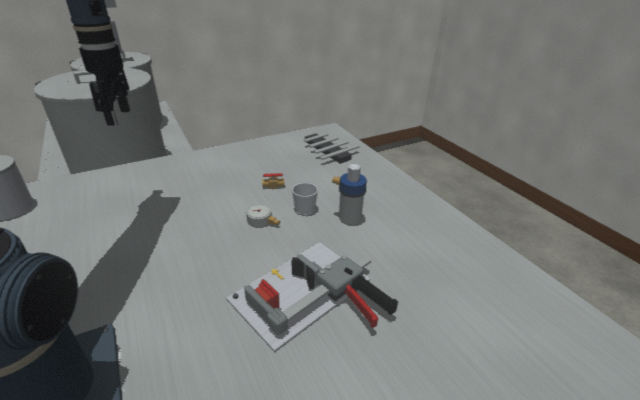

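```bash
cat > h.py <<'E'
import numpy as np,cv2
def load(n):
    z=np.load(n); return z['p'],z['d'],z['K'],z['T']
def onz(K,T,u,v,z):
    r=T[:3,:3]@np.linalg.solve(K,[u,v,1.]); s=(z-T[2,3])/r[2]; return T[:3,3]+s*r
def cloud(d,K,T):
    v,u=np.mgrid[:d.shape[0],:d.shape[1]]
    c=np.stack([(u-K[0,2])/K[0,0]*d,(v-K[1,2])/K[1,1]*d,d],-1)
    return c@T[:3,:3].T+T[:3,3]
def proj(K,T,P):
    c=(np.atleast_2d(P)-T[:3,3])@T[:3,:3]; q=c@K.T; return q[:,:2]/q[:,2:]
E
python3 - <<'E'
from h import *
p,d,K,T=load('top0.npz')
def crop(x0,y0,w,h,s,n): cv2.imwrite(n,cv2.resize(p[y0:y0+h,x0:x0+w,::-1],None,fx=s,fy=s,interpolation=cv2.INTER_CUBIC))
crop(325,180,130,140,4,'pics/c1.png'); crop(240,125,100,75,8,'pics/c2.png')
E
```

```text
(no output)
```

View pics/c1.png

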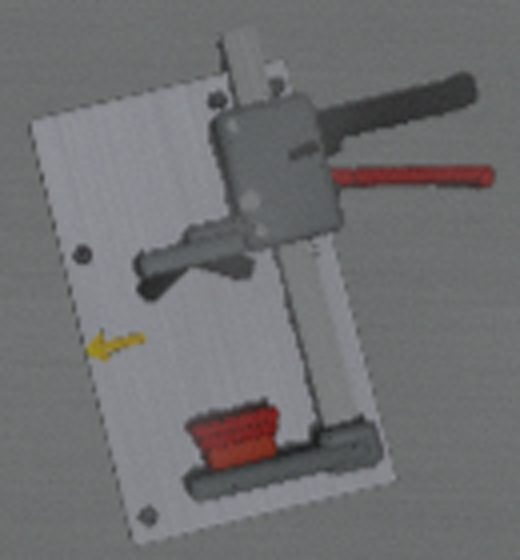

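View pics/c2.png

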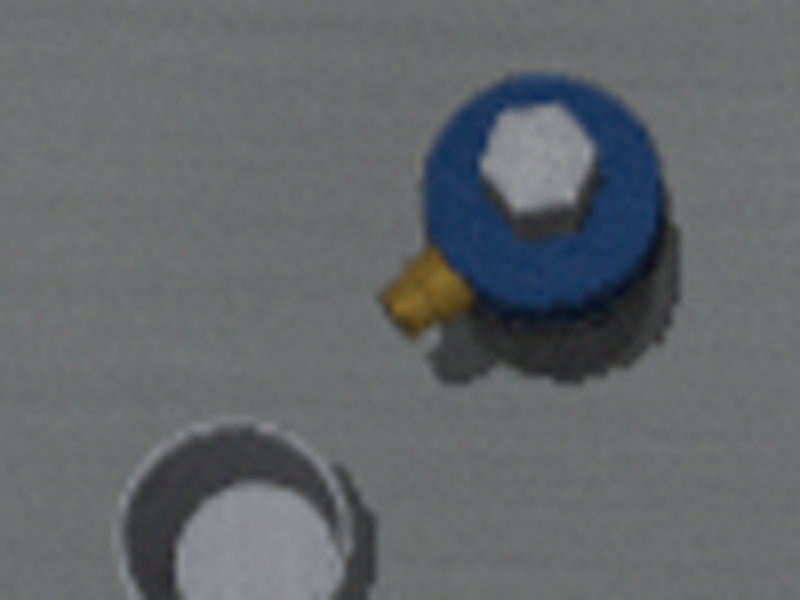

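```bash
cat >> h.py <<'E'
def fit2(A,B):
    a=A.mean(0);b=B.mean(0);H=(A-a).T@(B-b);U,S,V=np.linalg.svd(H);R=V.T@np.diag([1,np.linalg.det(V.T@U.T)])@U.T
    return R,b-R@a
E
python3 - <<'E'
from h import *
p,d,K,T=load('top0.npz')
C1=lambda u,v,z:onz(K,T,(u+.5)/4-.5+325,(v+.5)/4-.5+180,z)
C2=lambda u,v,z:onz(K,T,(u+.5)/8-.5+240,(v+.5)/8-.5+125,z)
A=np.array([[-55,-130],[-55,28],[200,28],[200,-130]])/1000.
B=np.array([C1(*q,.008)[:2] for q in [(32,120),(285,60),(395,478),(135,543)]])
R,t=fit2(A,B);print('clamp',t,np.degrees(np.arctan2(R[1,0],R[0,0])),'res',B-(A@R.T+t))
W=lambda x,y:R@np.array([x,y])/1000+t
print('nest',W(85,-60),'mark',W(85,-112),'arrow tip',C1(88,350,.008),'tail',C1(143,338,.008), 'hb',W(-18,80),'tf',W(37,80))
print('plug',C2(538,157,.152),'head',C2(545,193,.118),'outlet',C2(398,312,.103),'outl root',C2(450,275,.103))
P=cloud(d,K,T)
b=P[:,:,2]
# filter plug points
m=(b>.14)&(b<.165)&(P[:,:,0]>.4)&(P[:,:,0]<.65);print('plugtop cloud',P[m].mean(0),m.sum())
m=(b>.108)&(b<.125)&(P[:,:,0]>.4)&(P[:,:,0]<.65)&(p[:,:,2]>p[:,:,0]+30);q=P[m];print('head',q.mean(0),(q.max(0)+q.min(0))/2,q.max(0)-q.min(0))
for z in (.005,.012,.03):
  print(z)
print('bench z',np.median(b[100:140,350:400]))
# trigger/handle
hsv=cv2.cvtColor(p,cv2.COLOR_RGB2HSV)
red=((hsv[:,:,0]<8)|(hsv[:,:,0]>172))&(hsv[:,:,1]>140)
m=red.copy();m[:, :407]=0;q=P[m]
loc=lambda q:(q[:,:2]-t)@R*1000
print('trig clamp',np.c_[loc(q),q[:,2]*1000][::15].round(0))
m=red.copy();m[:,408:]=0;m[:275]=0;q=P[m];l=loc(q);print('pad clamp',l.min(0),l.max(0),q[:,2].max(), q[:,2].min())
for n,(u,v) in dict(cup=(270,190),gauge=(266,249),valve=(212,207)).items():print(n,P[v,u], P[v-2:v+3,u-2:u+3,2].max())
E
```

```text
clamp [ 0.52616623 -0.01219637] -165.42583220692748 res [[-0.00096489 -0.00152308]
 [-0.00171501  0.00066075]
 [ 0.001363    0.00172083]
 [ 0.00131691 -0.0008585 ]]
nest [0.42880332 0.02448419] mark [0.4157184  0.07481097] arrow tip [0.41085201 0.09091407 0.008     ] tail [0.4184461 0.0587723 0.008    ] hb [ 0.56371769 -0.08509279] tf [ 0.51048744 -0.09893261]
plug [0.66674419 0.18491465 0.152     ] head [0.66568876 0.18428941 0.118     ] outlet [0.63522364 0.22452442 0.103     ] outl root [0.64587297 0.21051648 0.103     ]
plugtop cloud [nan nan nan] 0
head [0.64325332 0.18427333 0.11760775] [0.64183414 0.18535697 0.11526624] [0.01593917 0.05209718 0.01196678]
0.005
0.012
0.03
bench z 0.0002093392993887111
trig clamp [[ 28.  73.  44.]
 [ 27.  58.  48.]
 [ 35.  93.  42.]
 [ 26.  42.  47.]
 [ 34.  76.  45.]
 [ 43. 113.  47.]]
pad clamp [  53.45557817 -176.02818413] [165.58982698 -38.29053587] 1.0516923301567693 0.042420686757649984
cup [0.59077245 0.27744239 0.00428103] 0.008763226512820355
gauge [0.44895776 0.27877228 0.02843615] 0.03410151976162479
valve [0.54392736 0.40821171 0.03103017] 0.04480825873790972<stdin>:14: RuntimeWarning: Mean of empty slice.
  ret = um.true_divide(
```

```bash
cat > mv.py <<'E'
import numpy as np,sys
from scipy.spatial.transform import Rotation as Ro
def Rt(yaw): return Ro.from_euler('xyz',[180,0,yaw],degrees=True)
def delta(p0,y0,p1,y1):
    R=Rt(y0); return R.inv().apply(np.array(p1)-np.array(p0)).round(4),(R.inv()*Rt(y1)).as_rotvec().round(4)
def after(p0,y0,s,rz=0):
    R=Rt(y0); return R.apply(s)+p0, y0-np.degrees(rz)
E
python3 -c "
from mv import *
print(delta([.198,.486,.239],157.895,[.655,.188,.25],157.895))"
```

```text
(array([-0.5355, -0.1041, -0.011 ]), array([0., 0., 0.]))
```

step_arm(plan=[[[-0.054,-0.01,-0.001,0,0,0],[-0.108,-0.021,-0.002,0,0,0],[-0.162,-0.031,-0.003,0,0,0],[-0.216,-0.042,-0.004,0,0,0],[-0.27,-0.052,-0.005,0,0,0],[-0.324,-0.063,-0.007,0,0,0],[-0.378,-0.073,-0.008,0,0,0],[-0.432,-0.084,-0.009,0,0,0],[-0.486,-0.094,-0.01,0,0,0],[-0.535,-0.104,-0.011,0,0,0],[-0.535,-0.104,-0.011,0,0,0]]], grip=-0.3)

```text
t: 1.48
tool_pos: [0.6562, 0.1856, 0.2463]
ee_rot: [-179.8, -0.2, 157.6]
force: [-0.8, 0.6, -0.6]
gripper_width: 0.056
```

```bash
python3 - <<'E'
from station import arm
import cv2,numpy as np
s=arm.get_state();print(s['t'],s['tool_pos'],s['ee_rot'],s['gripper_width'],s['joint_pos'],s['force'])
c=arm.get_calibration("wrist");p,d=arm.read_camera("wrist")
cv2.imwrite("pics/w1.png",p[:,:,::-1]); np.savez("w1.npz",p=p,d=d,K=c["camera_matrix"],T=c["pose"]);print(c)
E
```

```text
1.475 [0.65624949 0.18555935 0.24627253] [-179.82304614   -0.1877749   157.62331719] 0.055956286548796294 [ 1.01808277e+01  2.87460605e+01  3.79285464e+01  9.94359790e+01
 -4.80960032e-02  3.25573270e+01] [-0.84817921  0.55620055 -0.62529127]
{'camera_matrix': array([[319.62961862,   0.        , 326.93219103],
       [  0.        , 319.62961862, 193.60513083],
       [  0.        ,   0.        ,   1.        ]]), 'pose': array([[ 0.38086448,  0.88470182,  0.26878418,  0.58821767],
       [ 0.92462306, -0.36321917, -0.11464746,  0.21452919],
       [-0.00380125,  0.2921892 , -0.95635298,  0.38160769],
       [ 0.        ,  0.        ,  0.        ,  1.        ]])}
```

View pics/w1.png

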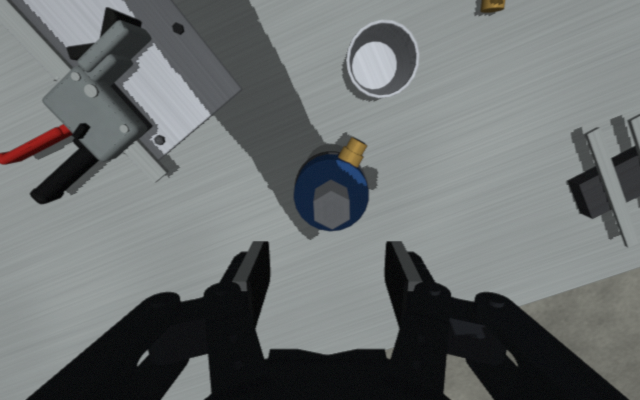

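```bash
python3 - <<'E'
from h import *
p,d,K,T=load('w1.npz')
g=np.clip(p[125:250,280:400].astype(float)*1.8,0,255).astype(np.uint8)
cv2.imwrite('pics/w1c.png',cv2.resize(g[:,:,::-1],None,fx=6,fy=6,interpolation=cv2.INTER_CUBIC)[:,:720])
E
```

```text
(no output)
```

View pics/w1c.png

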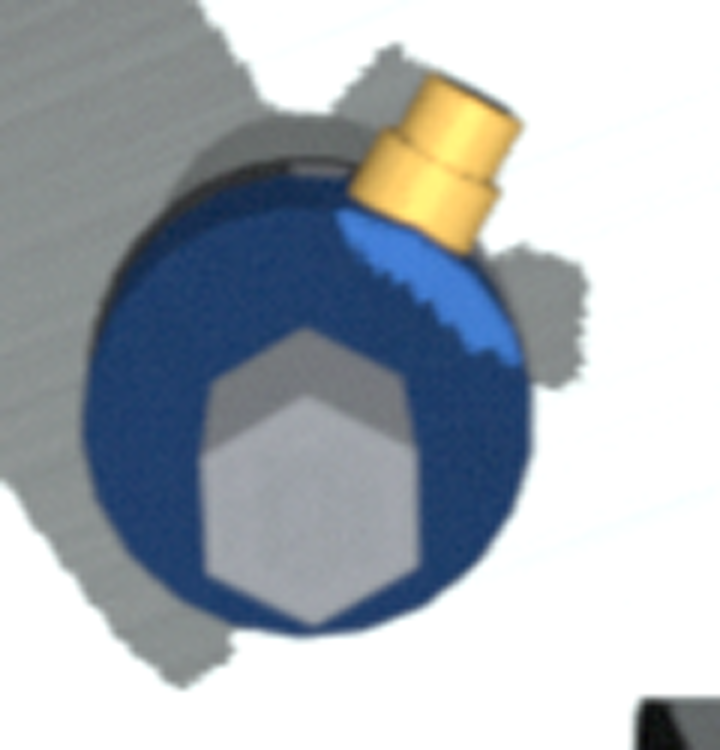

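```bash
python3 - <<'E'
from h import *
p,d,K,T=load('w1.npz')
C=lambda u,v,z:onz(K,T,(u+.5)/6-.5+280,(v+.5)/6-.5+125,z)
h=np.array([C(*q,.152) for q in [(308,396),(416,450),(421,568),(313,626),(205,575),(200,458)]])
c=h.mean(0);r=h-c
a=np.degrees(np.arctan2(r[:,1],r[:,0]));print('hex c',c,np.linalg.norm(r,axis=1),a%60)
l=np.array([C(308,330,.118),C(403,378,.118),C(212,382,.118)]);print(l)
o=C(474,100,.105);print('outlet',o,np.degrees(np.arctan2(*(o-c)[1::-1])), np.linalg.norm((o-c)[:2]))
a=C(424,72,.103)-C(352,198,.103);b=C(522,124,.103)-C(470,250,.103)
for q in(a,b):print(np.degrees(np.arctan2(q[1],q[0])))
P=cloud(d,K,T);print(P[205,332])
E
```

```text
hex c [0.6662128  0.18508661 0.152     ] [0.01555337 0.01572878 0.01604107 0.01552278 0.01594178 0.01579087] [38.97923907 40.22587395 39.96898221 39.05208927 39.6152184  39.73847124]
[[0.65205704 0.19081605 0.118     ]
 [0.66376627 0.20069919 0.118     ]
 [0.65394623 0.17521989 0.118     ]]
outlet [0.63270925 0.22455388 0.105     ] 130.32774715289932 0.05177019500239707
128.5966647827348
136.98476043072984
[0.66232031 0.18721233 0.15279119]
```

```bash
python3 -c "
from mv import *
from station import arm
s=arm.get_state();print(s['tool_pos'],s['ee_rot'])
print(after([.198,.486,.239],157.895,[-.535,-.104,-.011]))
print(delta([.6549,.1883,.25],157.895,[.6655,.187,.148],159.6))"
```

```text
[0.65471589 0.18718919 0.24755448] [-179.8858193    -0.20493993  157.73699248]
(array([0.65453952, 0.1883212 , 0.25      ]), np.float64(157.895))
(array([-0.0103,  0.0028,  0.102 ]), array([ 0.    ,  0.    , -0.0298]))
```

step_arm(plan=[[[-0.004,0.001,0.025,0,0,-0.01],[-0.008,0.0015,0.05,0,0,-0.02],[-0.0118,0.002,0.075,0,0,-0.03],[-0.0118,0.002,0.1,0,0,-0.03],[-0.0118,0.002,0.1,0,0,-0.03],[-0.0118,0.002,0.1,0,0,-0.03]]])

```text
t: 2.28
tool_pos: [0.6655, 0.187, 0.1518]
ee_rot: [180.0, 0.1, 159.7]
force: [0.1, -0.7, 0.9]
gripper_width: 0.0553
```

```bash
cat > snap.py <<'E'
import sys
from station import arm
import cv2,numpy as np
s=arm.get_state();print(s['t'],s['tool_pos'],s['ee_rot'],s['gripper_width'],s['force'],s['moment'])
for a in sys.argv[1:]:
    n,f=a.split(':')
    c=arm.get_calibration(n);p,d=arm.read_camera(n)
    cv2.imwrite(f"pics/{f}.png",p[:,:,::-1]); np.savez(f"{f}.npz",p=p,d=d,K=c["camera_matrix"],T=c["pose"])
E
python3 snap.py wrist:w2
```

```text
2.275 [0.66546004 0.18697619 0.15178976] [1.79954259e+02 5.80463686e-02 1.59677287e+02] 0.05532621153202828 [ 0.10652308 -0.70064819  0.88306381] [-0.04224569  0.01222975 -0.0342914 ]
```

View pics/w2.png

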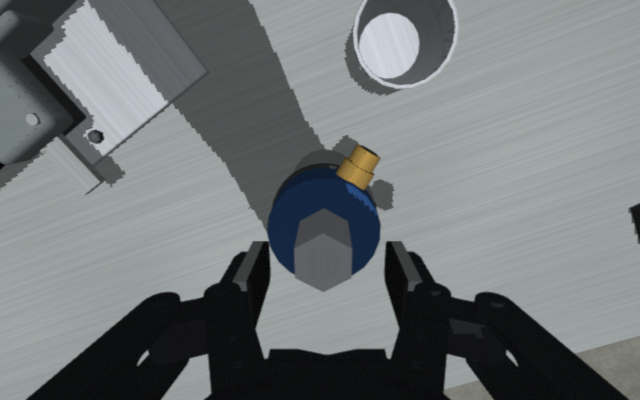

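step_arm(plan=[[[0,-0.001,0.01,0,0,0],[0,-0.002,0.02,0,0,0],[0,-0.002,0.02,0,0,0],[0,-0.002,0.02,0,0,0]]])

```text
t: 2.82
tool_pos: [0.6649, 0.1841, 0.13]
ee_rot: [-180.0, -0.0, 159.6]
force: [-0.1, 0.3, -0.4]
gripper_width: 0.0558
```

step_arm(plan=[[[0,0,0,0,0,0],[0,0,0,0,0,0],[0,0,0,0,0,0],[0,0,0,0,0,0],[0,0,0,0,0,0]]], grip=1)

```text
t: 3.45
tool_pos: [0.6656, 0.1845, 0.1309]
ee_rot: [179.9, 0.1, 159.6]
force: [1.7, 0.5, 2.1]
gripper_width: 0.0259
```

```bash
python3 -c "
from mv import *
print(delta([.6655,.1838,.130],159.6,[.52,.09,.225],134.6))"
```

```text
(array([ 0.1037, -0.1386, -0.095 ]), array([-0.    , -0.    ,  0.4363]))
```

step_arm(plan=[[[0,0,-0.02,0,0,0],[0,0,-0.05,0,0,0],[0,0,-0.085,0,0,0],[0,0,-0.095,0,0,0],[0,0,-0.095,0,0,0]]])

```text
t: 4.08
tool_pos: [0.665, 0.1841, 0.2243]
ee_rot: [-180.0, -0.1, 159.6]
force: [-0.1, 0.2, -5.2]
gripper_width: 0.026
```

step_arm(plan=[[[0.017,-0.023,0,0,0,0.073],[0.035,-0.046,0,0,0,0.146],[0.052,-0.069,0,0,0,0.218],[0.069,-0.092,0,0,0,0.291],[0.087,-0.116,0,0,0,0.364],[0.1037,-0.1386,0,0,0,0.436],[0.1037,-0.1386,0,0,0,0.436],[0.1037,-0.1386,0,0,0,0.436]]])

```text
t: 5.08
tool_pos: [0.5191, 0.0905, 0.2235]
ee_rot: [-179.9, -0.1, 134.7]
force: [-0.3, -0.0, -5.2]
gripper_width: 0.0258
```

```bash
python3 snap.py wrist:w3 
```

```text
5.075 [0.51908921 0.09052896 0.2235319 ] [-1.79914320e+02 -9.57536616e-02  1.34650434e+02] 0.025762262076748574 [-0.34100955 -0.02486033 -5.22233437] [ 0.03143241 -0.01803563  0.01447938]
```

View pics/w3.png

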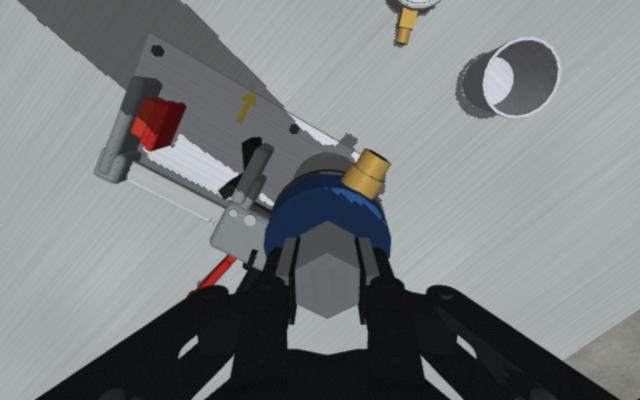

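```bash
cat >> h.py <<'E'
CT=np.array([.52617,-.01220]);CA=np.radians(-165.43)
def clampW(x,y,z,CT=CT,CA=CA):
    c,s=np.cos(CA),np.sin(CA); return np.array([CT[0]+(c*x-s*y)/1000,CT[1]+(s*x+c*y)/1000,z/1000])
E
python3 - <<'E'
from h import *
p,d,K,T=load('w3.npz')
x0,y0,w,h,s=90,20,210,180,4
im=cv2.resize(p[y0:y0+h,x0:x0+w,::-1],None,fx=s,fy=s,interpolation=cv2.INTER_CUBIC)[:,:800].copy()
def P(q): u,v=proj(K,T,clampW(*q))[0]; return (int((u-x0+.5)*s-.5),int((v-y0+.5)*s-.5))
def line(a,b,c=(0,255,0)): cv2.line(im,P(a),P(b),c,1)
line((200,-130,8),(200,28,8));line((200,-130,8),(-55,-130,8))
line((85,-112,8),(85,-80,8),(255,0,255))
for a,b in [((-30,-29),(52,-29)),((52,-29),(52,29)),((52,29),(-30,29))]: line((*a,54),(*b,54))
cv2.imwrite('pics/w3c.png',im)
E
```

```text
(no output)
```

View pics/w3c.png

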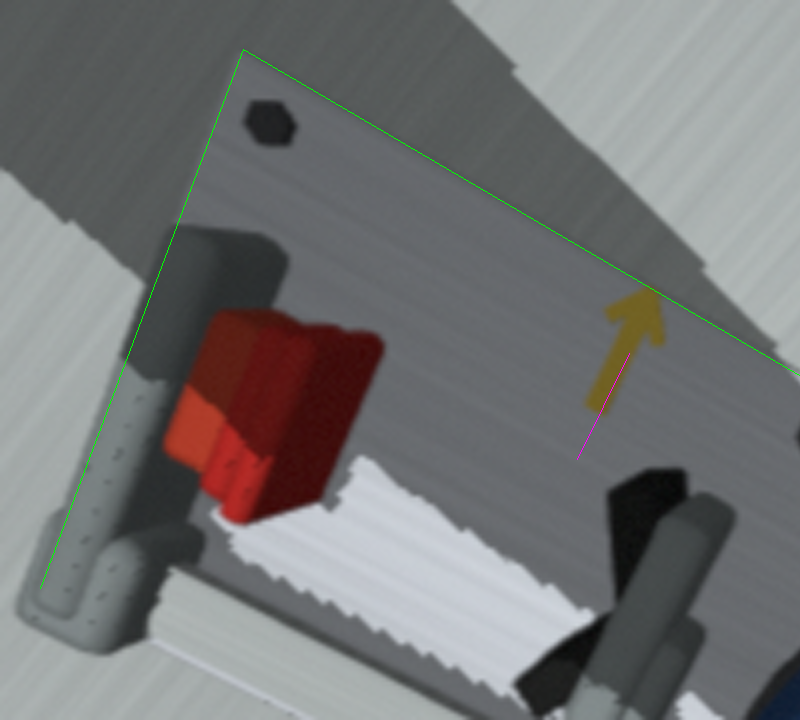

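```bash
python3 -c "
from mv import *
from h import clampW
w=clampW(91,-60,225);print(w);print(delta([.52,.09,.225],134.6,w,134.57))"
```

```text
[0.42300271 0.02297826 0.225     ]
(array([ 0.0204, -0.1161, -0.    ]), array([ 0.    , -0.    ,  0.0005]))
```

step_arm(plan=[[[0.003,-0.02,0,0,0,0],[0.008,-0.045,0,0,0,0],[0.013,-0.075,0,0,0,0],[0.018,-0.1,0,0,0,0],[0.0204,-0.1161,0,0,0,0],[0.0204,-0.1161,0,0,0,0],[0.0204,-0.1161,0.02,0,0,0],[0.0204,-0.1161,0.04,0,0,0],[0.0204,-0.1161,0.06,0,0,0],[0.0204,-0.1161,0.075,0,0,0],[0.0204,-0.1161,0.075,0,0,0],[0.0204,-0.1161,0.075,0,0,0]]])

```text
t: 6.62
tool_pos: [0.4233, 0.0235, 0.151]
ee_rot: [179.9, 0.1, 134.6]
force: [0.1, -0.4, -5.3]
gripper_width: 0.026
```

```bash
python3 snap.py wrist:w4 side:s4
```

```text
6.625 [0.42334587 0.02346346 0.15101637] [1.79948010e+02 5.43941302e-02 1.34643723e+02] 0.026028137003061017 [ 0.13606283 -0.43803337 -5.30177113] [-0.00490839 -0.04901659  0.01018976]
```

View pics/w4.png

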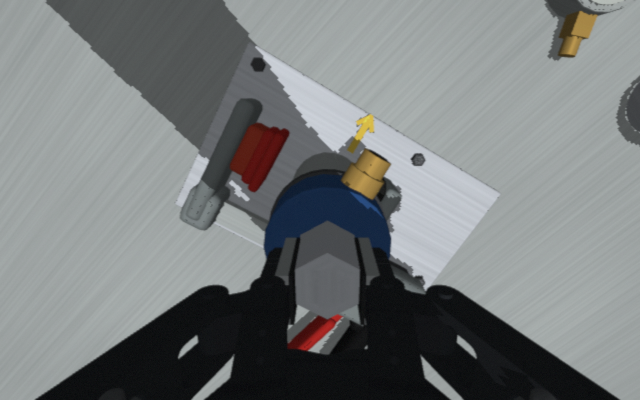

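View pics/s4.png

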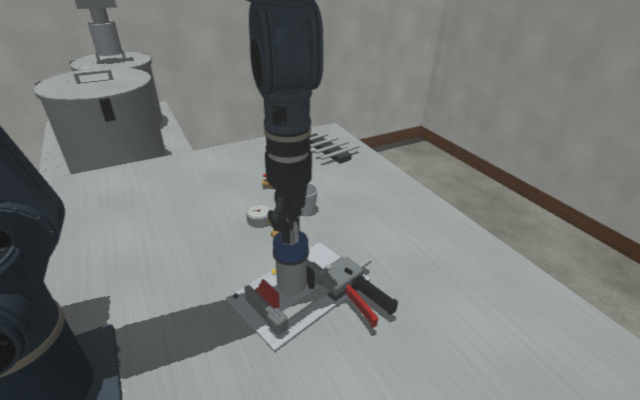

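step_arm(plan=[[[0,0,0.005,0,0,0],[0,0,0.009,0,0,0],[0,0,0.011,0,0,0],[0,0,0.011,0,0,0],[0,0,0.011,0,0,0]]])

```text
t: 7.35
tool_pos: [0.4226, 0.0234, 0.1393]
ee_rot: [-180.0, -0.0, 134.6]
force: [-0.4, -0.3, -5.6]
gripper_width: 0.0259
```

step_arm(plan=[[[0,0,0.0005,0,0,0],[0,0,0.001,0,0,0],[0,0,0.001,0,0,0],[0,0,0.001,0,0,0]]])

```text
t: 7.85
tool_pos: [0.4229, 0.0234, 0.1389]
ee_rot: [180.0, 0.0, 134.6]
force: [-0.5, 0.8, -0.2]
gripper_width: 0.0264
```

step_arm(plan=[[[0,0,0,0,0,0],[0,0,0,0,0,0],[0,0,0,0,0,0],[0,0,0,0,0,0]]], grip=-0.1)

```text
t: 8.35
tool_pos: [0.4228, 0.0234, 0.1385]
ee_rot: [180.0, 0.0, 134.6]
force: [-0.2, -0.2, -0.0]
gripper_width: 0.047
```

step_arm(plan=[[[0,0,-0.01,0,0,0],[0,0,-0.03,0,0,0],[0,0,-0.065,0,0,0],[0,0,-0.1,0,0,0],[0,0,-0.1,0,0,0]]])

```text
t: 8.98
tool_pos: [0.4247, 0.0232, 0.2425]
ee_rot: [179.7, 0.3, 134.6]
force: [0.8, -0.1, 0.5]
gripper_width: 0.0467
```

```bash
python3 snap.py wrist:w5 
```

```text
8.975 [0.42469533 0.02321171 0.24249361] [179.72399297   0.33419968 134.63371985] 0.04669818724552592 [ 0.78892374 -0.11527847  0.53615907] [-0.02938029  0.00866139 -0.00623047]
```

View pics/w5.png

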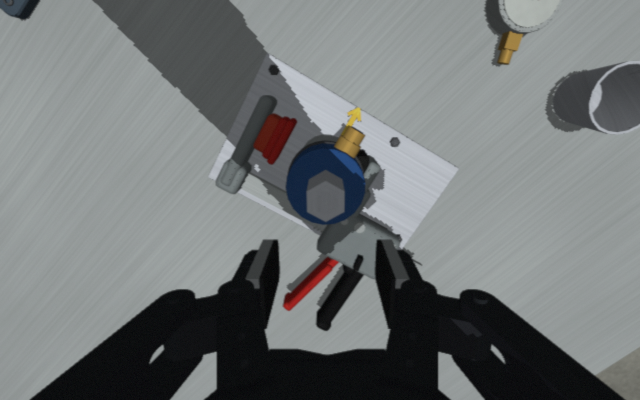

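```bash
python3 - <<'E'
from h import *
p,d,K,T=load('w5.npz')
x0,y0,w,h,s=200,40,270,200,3
im=cv2.resize(p[y0:y0+h+100,x0:x0+w,::-1],None,fx=s,fy=s,interpolation=cv2.INTER_CUBIC)[:600].copy()
im=np.clip(im*1.4,0,255).astype(np.uint8)
def P(q): u,v=proj(K,T,clampW(*q))[0]; return (int((u-x0+.5)*s-.5),int((v-y0+.5)*s-.5))
def line(a,b,c=(0,255,0)): cv2.line(im,P(a),P(b),c,1)
line((200,-130,8),(200,28,8));line((200,-130,8),(-55,-130,8));line((-55,-130,8),(-55,28,8))
# expected filter hex at (91,-60) top, head circle
for k in range(6):
    a0,a1=[np.radians(-90+30+60*j) for j in (k,k+1)]
    r=13.5/np.cos(np.pi/6)
    line((91+r*np.cos(a0),-60+r*np.sin(a0),160),(91+r*np.cos(a1),-60+r*np.sin(a1),160),(255,0,255))
line((91,-60,111),(91,-112,111),(0,0,255))
for a,b in [((-18,25),(-18,124)),((0,25),(0,124))]: line((*a,49),(*b,49),(255,255,0))
cv2.imwrite('pics/w5c.png',im)
E
```

```text
(no output)
```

View pics/w5c.png

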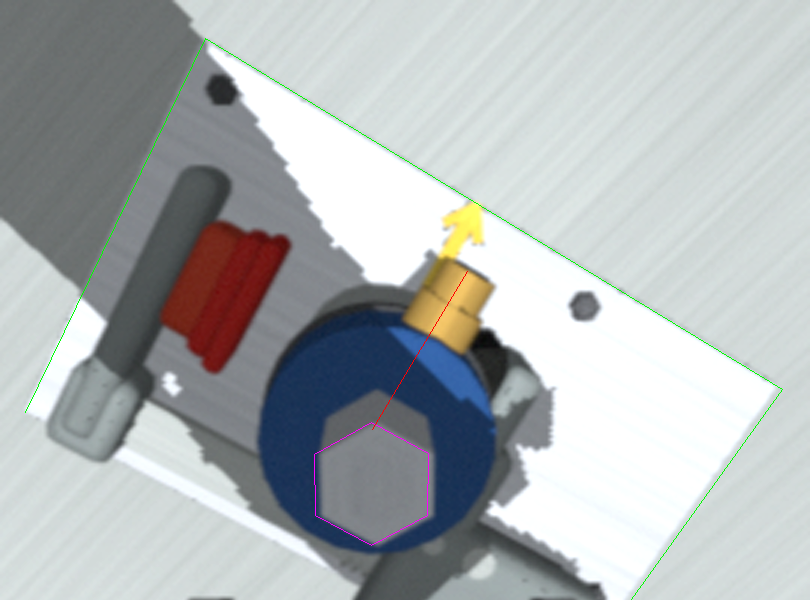

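```bash
python3 -c "
from mv import *
from h import clampW
w=clampW(9.5,80,150);print(w);print(delta([.4230,.0230,.238],134.6,w,104.57))"
```

```text
[ 0.53710052 -0.09201713  0.15      ]
(array([-0.162 ,  0.0005,  0.088 ]), array([ 0.    , -0.    ,  0.5241]))
```

step_arm(plan=[[[-0.02,0,0,0,0,0.06],[-0.05,0,0,0,0,0.14],[-0.08,0,0,0,0,0.24],[-0.11,0,0,0,0,0.34],[-0.14,0,0,0,0,0.44],[-0.162,0.0005,0.02,0,0,0.524],[-0.162,0.0005,0.05,0,0,0.524],[-0.162,0.0005,0.08,0,0,0.524],[-0.162,0.0005,0.108,0,0,0.524],[-0.162,0.0005,0.108,0,0,0.524],[-0.162,0.0005,0.108,0,0,0.524]]], grip=-0.65)

```text
t: 10.4
tool_pos: [0.537, -0.0921, 0.1304]
ee_rot: [-180.0, 0.0, 104.5]
force: [0.8, 0.4, 0.0]
gripper_width: 0.0705
```

```bash
python3 snap.py wrist:w6 top:t6 side:s6
```

```text
10.4 [ 0.53702089 -0.09206687  0.13038054] [-1.79987305e+02  1.47320425e-03  1.04544485e+02] 0.07045374419349203 [0.7965851  0.38222109 0.01114179] [ 0.01931733 -0.03302207  0.00496353]
```

View pics/w6.png

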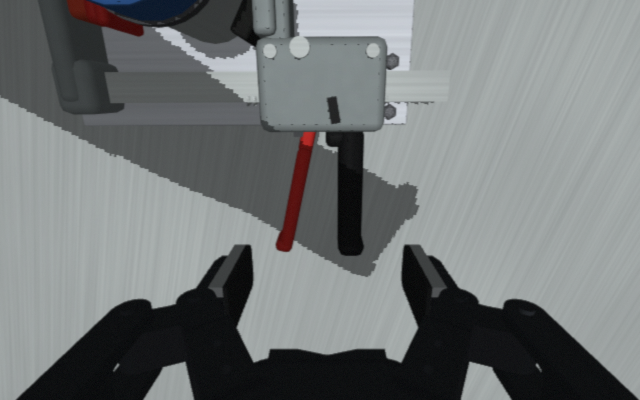

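View pics/t6.png

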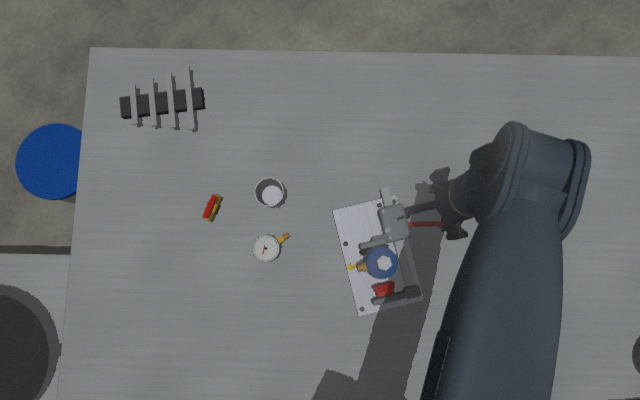

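View pics/s6.png

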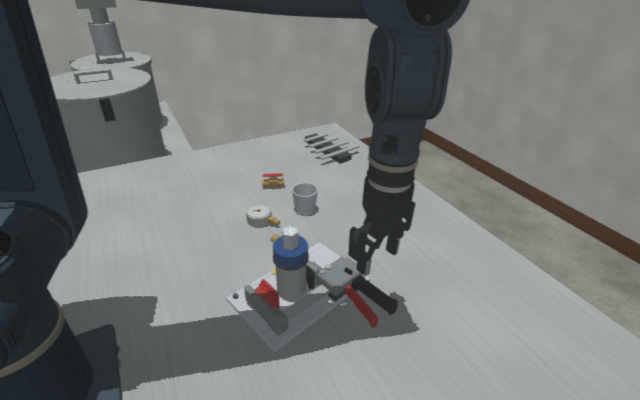

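step_arm(plan=[[[0,0,0.02,0,0,0],[0,0,0.045,0,0,0],[0,0,0.07,0,0,0],[0,0,0.09,0,0,0],[0,0,0.104,0,0,0],[0,0,0.107,0,0,0],[0,0,0.107,0,0,0]]])

```text
t: 11.42
tool_pos: [0.5374, -0.0917, 0.0241]
ee_rot: [179.9, 0.0, 104.6]
force: [0.4, -0.1, 0.7]
gripper_width: 0.0708
```

```bash
python3 snap.py wrist:w7 top:t7
```

```text
11.425 [ 0.53740508 -0.09167904  0.02405245] [1.79941793e+02 3.54094666e-02 1.04610742e+02] 0.07079191351535262 [ 0.40364997 -0.08136005  0.72697939] [ 0.00265908 -0.00520104 -0.07991373]
```

View pics/w7.png

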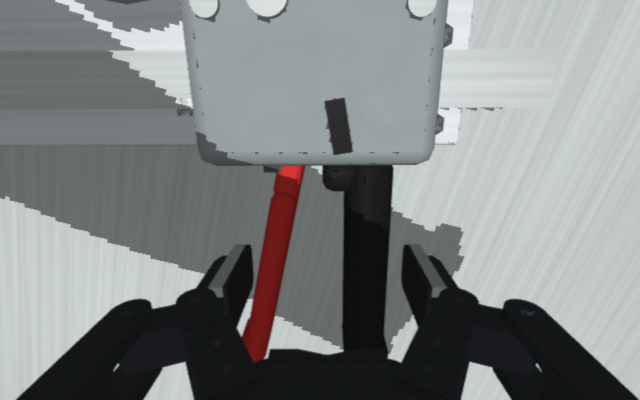

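```bash
cat > jaw.py <<'E'
from h import *
import sys
# rectified top view of the clamp plane z (mm), 4px/mm; x 70..190, y -115..25
n=sys.argv[1]; z=float(sys.argv[2]) if len(sys.argv)>2 else 52
p,d,K,T=load(n+'.npz')
s=5; X0,X1,Y0,Y1=70,190,-110,10
src=[(X0,Y0),(X1,Y0),(X1,Y1),(X0,Y1)]
a=np.float32([proj(K,T,clampW(x,y,z))[0] for x,y in src])
b=np.float32([((x-X0)*s,(y-Y0)*s) for x,y in src])
im=cv2.warpPerspective(p[:,:,::-1],cv2.getPerspectiveTransform(a,b),((X1-X0)*s,(Y1-Y0)*s),flags=cv2.INTER_CUBIC)
im=np.clip(im*1.5,0,255).astype(np.uint8)
for x in range(X0,X1,10):
    cv2.line(im,((x-X0)*s,0),((x-X0)*s,8 if x%50 else 20),(0,255,0),1); cv2.putText(im,str(x),((x-X0)*s+2,18),0,.35,(0,255,0))
cv2.imwrite(f'pics/{n}r.png',im)
E
python3 jaw.py t7; python3 - <<'E'
from h import *
p,d,K,T=load('w7.npz')
cv2.imwrite('pics/w7t.png',cv2.resize(np.clip((p[30:140,440:600,::-1].astype(float)-150)*2.5,0,255).astype(np.uint8),None,fx=4,fy=4))
E
```

```text
(no output)
```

View pics/t7r.png

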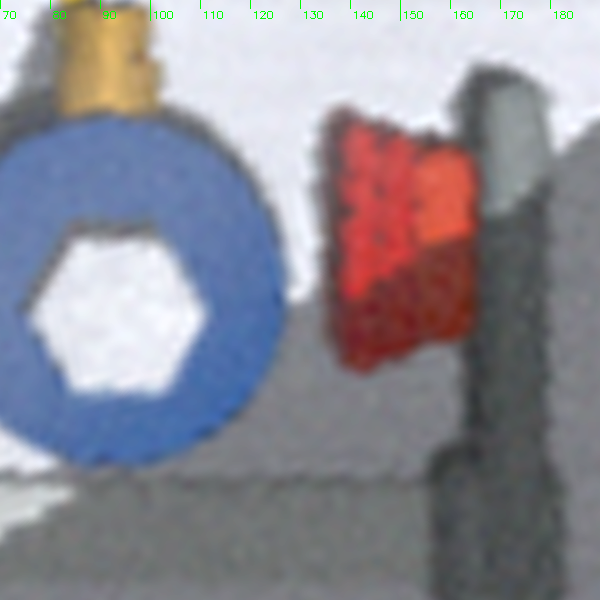

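View pics/w7t.png

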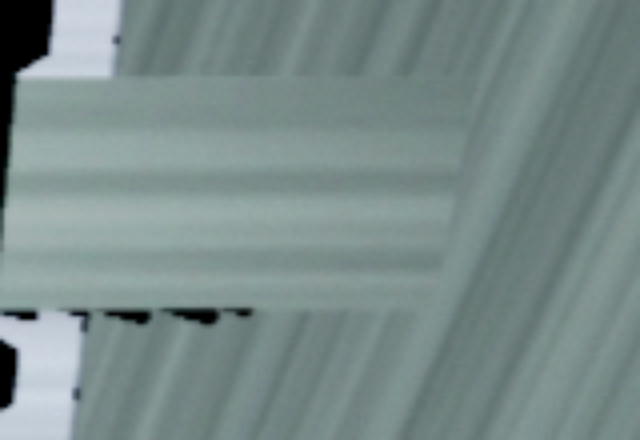

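step_arm(plan=[[[0,0,0,0,0,0],[0,0,0,0,0,0],[0,0,0,0,0,0]]], grip=-0.32)

```text
t: 11.9
tool_pos: [0.5365, -0.0917, 0.0235]
ee_rot: [-180.0, 0.0, 104.6]
force: [-2.5, -1.1, 1.7]
gripper_width: 0.0563
```

step_arm(plan=[[[0,0.002,0,0,0,0],[0,0.0065,0,0,0,0],[0,0.0065,0,0,0,0]]], grip=0)

```text
t: 12.28
tool_pos: [0.5417, -0.0902, 0.0229]
ee_rot: [-179.8, 0.0, 104.6]
force: [-5.1, -1.4, 3.1]
gripper_width: 0.0429
```

step_arm(plan=[[[0,0.002,0,0,0,0],[0,0.005,0,0,0,0],[0,0.005,0,0,0,0],[0,0.005,0,0,0,0]]], grip=0.25)

```text
t: 12.78
tool_pos: [0.5462, -0.0889, 0.0231]
ee_rot: [-179.8, 0.0, 104.6]
force: [-5.6, -0.4, 5.7]
gripper_width: 0.0323
```

```bash
python3 snap.py wrist:w8 top:t8; python3 jaw.py t8
```

```text
12.775 [ 0.5462374  -0.08893852  0.02311099] [-1.79752835e+02  2.82719676e-03  1.04608480e+02] 0.032314021286988084 [-5.55005857 -0.38222907  5.69670661] [-0.12423432  1.15733715  0.04310119]
```

View pics/w8.png

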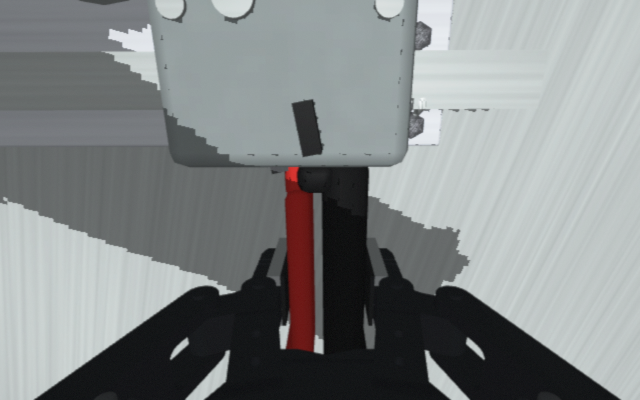

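View pics/t8r.png

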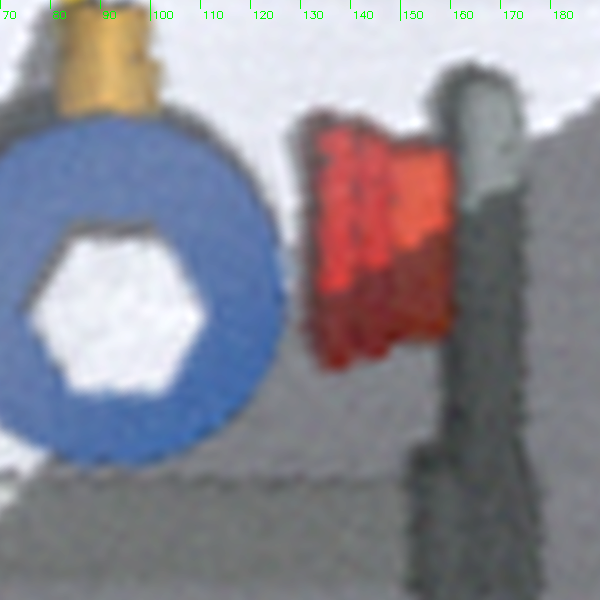

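step_arm(plan=[[[0,-0.006,0,0,0,0],[0,-0.0115,0,0,0,0],[0,-0.0115,0,0,0,0],[0,-0.0115,0,0,0,0]]], grip=-0.4)

```text
t: 13.38
tool_pos: [0.5358, -0.0911, 0.0224]
ee_rot: [-179.9, -0.1, 104.6]
force: [-2.8, -0.1, -3.5]
gripper_width: 0.0598
```

step_arm(plan=[[[0,0.003,0,0,0,0],[0,0.007,0,0,0,0],[0,0.011,0,0,0,0],[0,0.011,0,0,0,0],[0,0.011,0,0,0,0]]], grip=0.28)

```text
t: 14.0
tool_pos: [0.5465, -0.089, 0.0253]
ee_rot: [-179.8, 0.0, 104.6]
force: [-10.2, 0.5, 10.7]
gripper_width: 0.0315
```

```bash
python3 snap.py top:t9; python3 jaw.py t9
```

```text
14.0 [ 0.54649688 -0.08896551  0.02532397] [-1.79848663e+02  3.17708471e-02  1.04637876e+02] 0.03150983460712807 [-10.19882705   0.48739173  10.67365449] [0.19794331 1.66788175 0.07645242]
```

View pics/t9r.png

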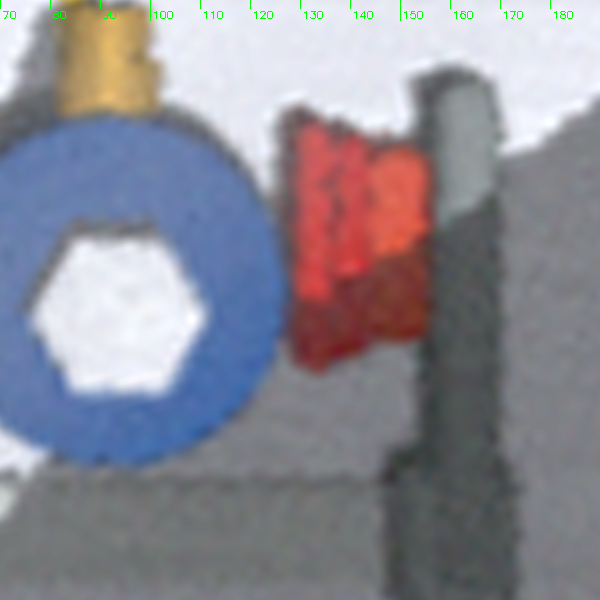

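step_arm(plan=[[[0,-0.006,0,0,0,0],[0,-0.011,0,0,0,0],[0,-0.011,0,0,0,0],[0,-0.011,0,0,0,0]]], grip=-0.4)

```text
t: 14.55
tool_pos: [0.5366, -0.0915, 0.023]
ee_rot: [-180.0, -0.0, 104.6]
force: [-3.3, 0.1, 0.3]
gripper_width: 0.0598
```

step_arm(plan=[[[0,0.003,0,0,0,0],[0,0.007,0,0,0,0],[0,0.0105,0,0,0,0],[0,0.0105,0,0,0,0],[0,0.0105,0,0,0,0]]], grip=0.28)

```text
t: 15.18
tool_pos: [0.5466, -0.0892, 0.0254]
ee_rot: [-179.9, 0.1, 104.6]
force: [-9.8, 0.2, 11.3]
gripper_width: 0.0317
```

```bash
python3 snap.py top:t10 side:s10; python3 jaw.py t10; python3 -c "
from h import *
p=load('s10.npz')[0];cv2.imwrite('pics/s10c.png',cv2.resize(p[210:360,210:410,::-1],None,fx=4,fy=4,interpolation=2))"
```

```text
15.175 [ 0.5465513  -0.08924057  0.0253952 ] [-1.79906812e+02  6.38867201e-02  1.04638664e+02] 0.03170650159866455 [-9.83183053  0.17762491 11.30983983] [0.02269623 1.55973579 0.07310338]
```

View pics/t10r.png

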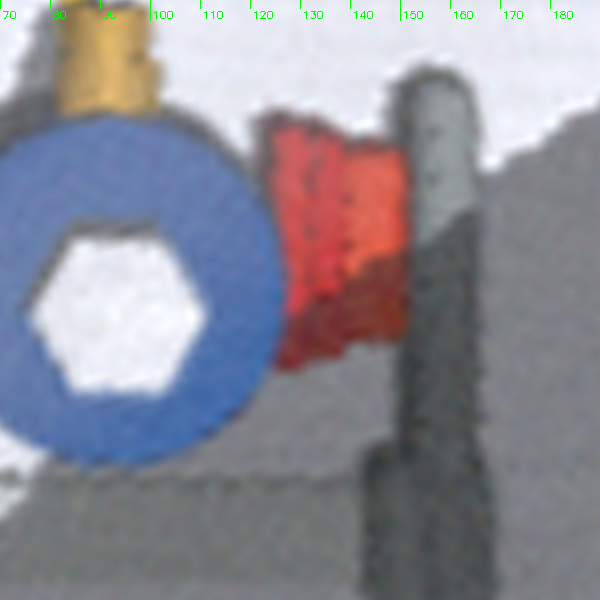

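View pics/s10c.png

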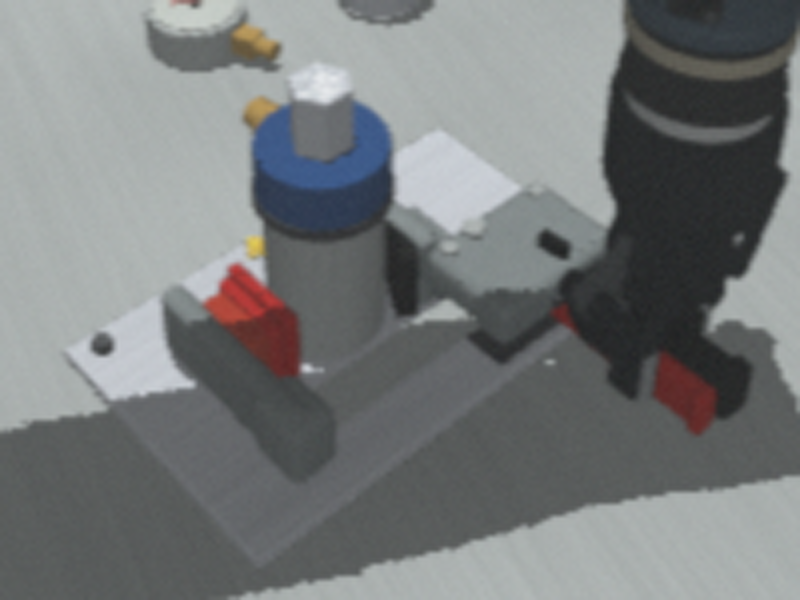

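step_arm(plan=[[[0,-0.006,0,0,0,0],[0,-0.0105,0,0,0,0],[0,-0.0105,0,0,0,0],[0,-0.0105,0,0,0,0]]], grip=-0.4)

```text
t: 15.78
tool_pos: [0.5364, -0.0914, 0.0228]
ee_rot: [-179.9, -0.0, 104.6]
force: [-2.7, -0.8, -1.5]
gripper_width: 0.0593
```

step_arm(plan=[[[0,0.003,0,0,0,0],[0,0.006,0,0,0,0],[0,0.01,0,0,0,0],[0,0.01,0,0,0,0],[0,0.01,0,0,0,0]]], grip=0.28)

```text
t: 16.4
tool_pos: [0.5465, -0.0891, 0.0253]
ee_rot: [-180.0, 0.0, 104.6]
force: [-6.9, 0.2, 9.3]
gripper_width: 0.031
```

```bash
python3 snap.py top:t11; python3 jaw.py t11
```

```text
16.4 [ 0.54652716 -0.08910783  0.02531512] [-1.79972367e+02  4.42280613e-02  1.04645671e+02] 0.03098133998040797 [-6.90775257  0.16351852  9.33292577] [0.10273916 1.32345509 0.07237551]
```

View pics/t11r.png

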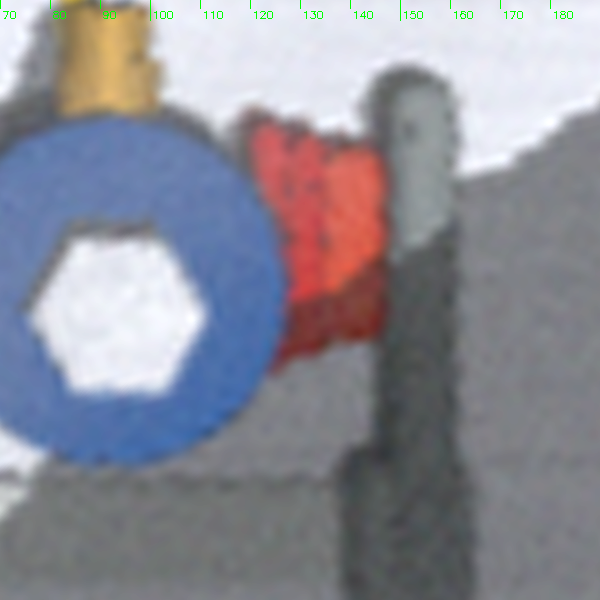

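step_arm(plan=[[[0,-0.006,0,0,0,0],[0,-0.01,0,0,0,0],[0,-0.01,0,0,0,0],[0,-0.01,0,0,0,0]]], grip=-0.4)

```text
t: 16.95
tool_pos: [0.5362, -0.0914, 0.0227]
ee_rot: [-179.9, -0.0, 104.6]
force: [-2.7, -0.2, -2.0]
gripper_width: 0.0599
```

step_arm(plan=[[[0,0.003,0,0,0,0],[0,0.006,0,0,0,0],[0,0.01,0,0,0,0],[0,0.01,0,0,0,0],[0,0.01,0,0,0,0]]], grip=0.28)

```text
t: 17.58
tool_pos: [0.5465, -0.0891, 0.0253]
ee_rot: [-180.0, 0.0, 104.6]
force: [-7.1, 1.2, 9.5]
gripper_width: 0.0314
```

```bash
python3 snap.py top:t12 wrist:w12 side:s12; python3 jaw.py t12;python3 -c "
from h import *
p=load('s12.npz')[0];cv2.imwrite('pics/s12c.png',cv2.resize(p[210:360,210:410,::-1],None,fx=4,fy=4,interpolation=2))"
```

```text
17.575 [ 0.54651209 -0.08909716  0.0253431 ] [-1.79973861e+02  4.25504861e-02  1.04642270e+02] 0.03138546267286441 [-7.06512927  1.22726351  9.5095383 ] [0.28791962 1.20661805 0.08985014]
```

View pics/t12r.png

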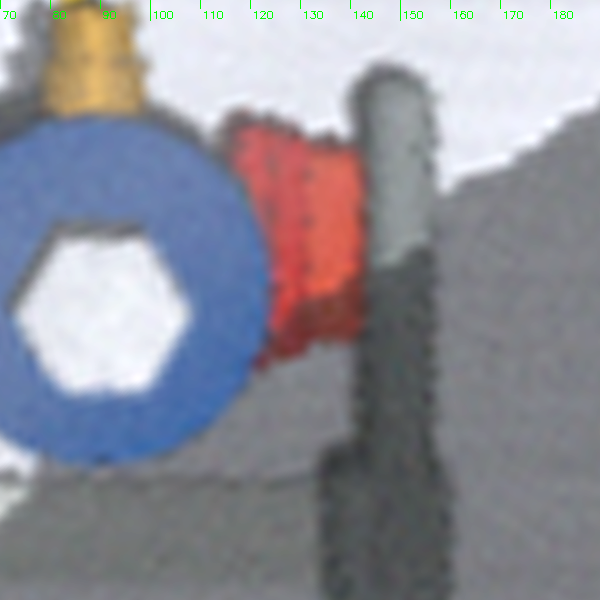

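View pics/s12c.png

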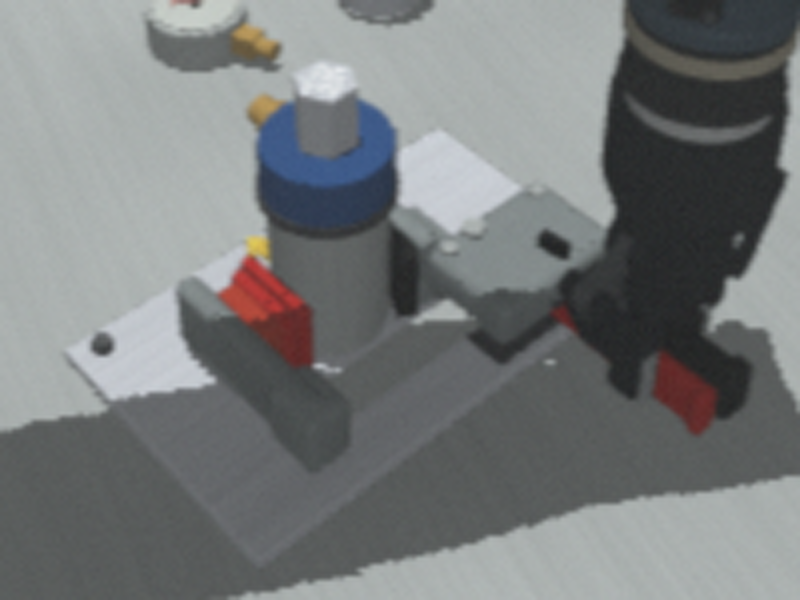

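step_arm(plan=[[[0,-0.006,0,0,0,0],[0,-0.01,0,0,0,0],[0,-0.01,0,0,0,0],[0,-0.01,0,0,0,0]]], grip=-0.4)

```text
t: 18.23
tool_pos: [0.5363, -0.0914, 0.0227]
ee_rot: [-179.9, -0.0, 104.6]
force: [-1.3, -0.3, -2.6]
gripper_width: 0.0595
```

step_arm(plan=[[[0,0.003,0,0,0,0],[0,0.006,0,0,0,0],[0,0.01,0,0,0,0],[0,0.01,0,0,0,0],[0,0.01,0,0,0,0]]], grip=0.28)

```text
t: 18.85
tool_pos: [0.5465, -0.0891, 0.0254]
ee_rot: [-180.0, 0.0, 104.6]
force: [-6.2, 1.2, 9.5]
gripper_width: 0.0315
```

```bash
python3 snap.py top:t13 wrist:w13 side:s13; python3 jaw.py t13
cat > track.py <<'E'
from h import *
import sys
# subpixel motion of patches along clamp x, in rectified top view at z
def rect(n,z,s=8,B=(60,190,-110,10)):
    p,d,K,T=load(n+'.npz');X0,X1,Y0,Y1=B
    src=[(X0,Y0),(X1,Y0),(X1,Y1),(X0,Y1)]
    a=np.float32([proj(K,T,clampW(x,y,z))[0] for x,y in src]);b=np.float32([((x-X0)*s,(y-Y0)*s) for x,y in src])
    return cv2.cvtColor(cv2.warpPerspective(p,cv2.getPerspectiveTransform(a,b),((X1-X0)*s,(Y1-Y0)*s),flags=cv2.INTER_CUBIC),cv2.COLOR_RGB2GRAY)
def find(n,ref,z,box,s=8):
    A=rect(ref,z);X0,Y0=60,-110
    x0,x1,y0,y1=[int(q) for q in ((box[0]-X0)*s,(box[1]-X0)*s,(box[2]-Y0)*s,(box[3]-Y0)*s)]
    r=cv2.matchTemplate(rect(n,z),A[y0:y1,x0:x1],cv2.TM_CCOEFF_NORMED);_,m,_,l=cv2.minMaxLoc(r)
    return ((l[0]-x0)/s,(l[1]-y0)/s,round(m,3))
ns=sys.argv[1:]
for n in ns:
    print(n,'filter hex',find(n,'t7',160,(73,110,-80,-40)),'jaw knuckle',find(n,'t7',52,(150,188,-25,5)),'jaw end',find(n,'t7',52,(163,183,-101,-70)))
E
python3 track.py t7 t8 t9 t10 t11 t12 t13
```

```text
18.85 [ 0.54648942 -0.089125    0.02544235] [-1.79972284e+02  4.18650812e-02  1.04632530e+02] 0.03147301176209856 [-6.20507309  1.15420516  9.46423176] [0.27006895 1.22149993 0.04625908]
t7 filter hex (0.0, 0.0, 1.0) jaw knuckle (0.0, 0.0, 1.0) jaw end (0.0, 0.0, 1.0)
t8 filter hex (0.0, 0.0, 0.999) jaw knuckle (-4.5, -0.125, 0.981) jaw end (-4.625, -0.5, 0.979)
t9 filter hex (0.0, 0.0, 0.998) jaw knuckle (-9.125, 0.125, 0.983) jaw end (-9.0, 0.125, 0.982)
t10 filter hex (0.0, 0.0, 0.999) jaw knuckle (-13.625, -0.25, 0.98) jaw end (-13.375, 0.25, 0.938)
t11 filter hex (0.0, 0.0, 0.999) jaw knuckle (-18.0, 0.25, 0.983) jaw end (-18.0, 0.25, 0.936)
t12 filter hex (-2.75, 0.0, 0.993) jaw knuckle (-22.25, 0.0, 0.978) jaw end (-22.375, -0.125, 0.892)
t13 filter hex (-3.25, 0.0, 0.993) jaw knuckle (-26.25, 0.125, 0.976) jaw end (-26.75, -0.125, 0.883)
```

View pics/t13r.png

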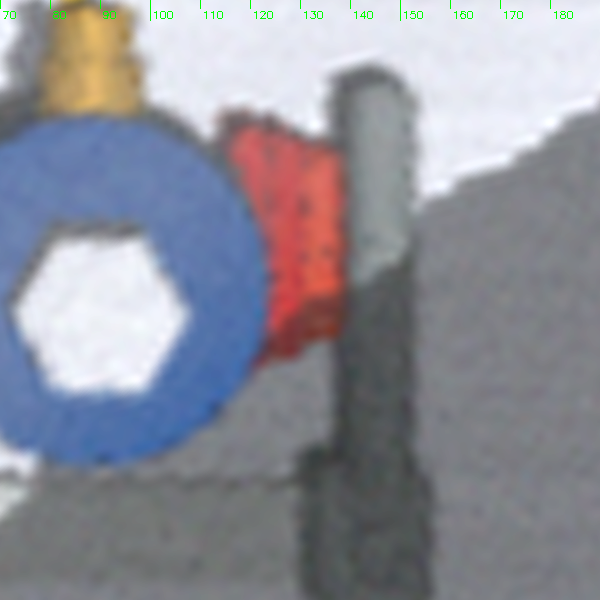

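```bash
python3 - <<'E'
from h import *
s=8;X0,X1,Y0,Y1=60,190,-110,10
for n in ['t7','t8','t9','t10','t11','t12','t13']:
    p,d,K,T=load(n+'.npz');z=53
    src=[(X0,Y0),(X1,Y0),(X1,Y1),(X0,Y1)]
    a=np.float32([proj(K,T,clampW(x,y,z))[0] for x,y in src]);b=np.float32([((x-X0)*s,(y-Y0)*s) for x,y in src])
    im=cv2.warpPerspective(p,cv2.getPerspectiveTransform(a,b),((X1-X0)*s,(Y1-Y0)*s),flags=cv2.INTER_CUBIC).astype(float)
    sat=im[:,:,0]-im[:,:,1]
    prof=sat[int((-82-Y0)*s):int((-79-Y0)*s)].mean(0)
    i=np.where(prof>35)[0]; 
    print(n,'red from',X0+i[0]/s,'to',X0+i[-1]/s,'len',(i[-1]-i[0])/s)
E
python3 -c "
from h import *
for n in ('s12','s13'):
  p=load(n+'.npz')[0];cv2.imwrite('pics/'+n+'d.png',cv2.resize(p[260:330,240:320,::-1],None,fx=8,fy=8,interpolation=2))
a=cv2.imread('pics/s12d.png');b=cv2.imread('pics/s13d.png');cv2.imwrite('pics/cmp.png',cv2.resize(np.hstack([a,b]),(800,350)))"
```

```text
t7 red from 138.25 to 160.875 len 22.625
t8 red from 133.75 to 154.75 len 21.0
t9 red from 129.375 to 151.5 len 22.125
t10 red from 125.0 to 145.0 len 20.0
t11 red from 120.375 to 143.0 len 22.625
t12 red from 117.625 to 134.375 len 16.75
t13 red from 116.375 to 134.125 len 17.75
```

View pics/cmp.png

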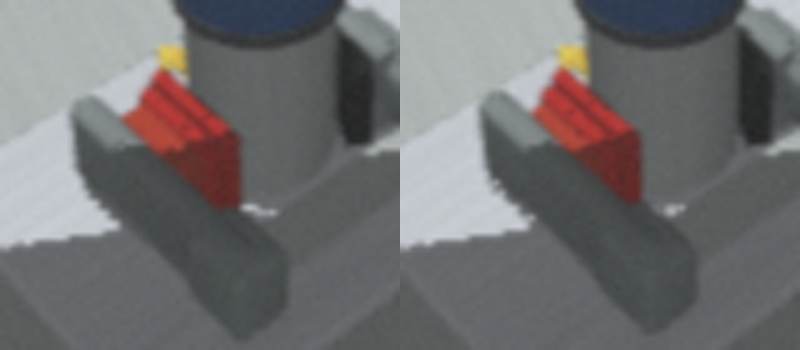

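View pics/w13.png

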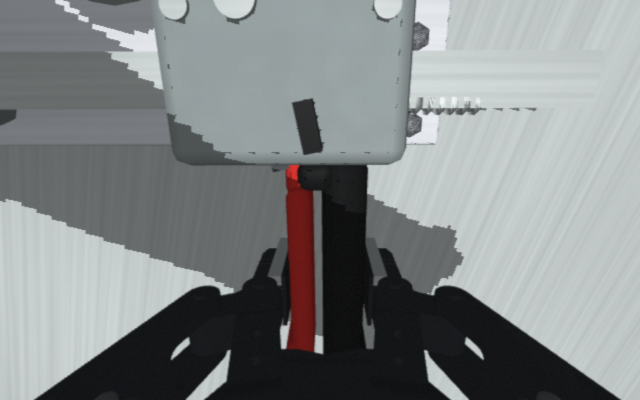

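```bash
python3 - <<'E'
from station import arm
from h import *
ims=[];
for i in range(3):
    p,_=arm.read_camera('top'); ims.append(p.astype(float))
c=arm.get_calibration('top'); np.savez('t14.npz',p=np.mean(ims,0).round().astype(np.uint8),d=np.zeros((400,640)),K=c['camera_matrix'],T=c['pose'])
s=8;X0,X1,Y0,Y1=60,190,-110,10
tiles=[]
for n in ['t7','t11','t12','t13','t14']:
    p,d,K,T=load(n+'.npz');z=53
    src=[(X0,Y0),(X1,Y0),(X1,Y1),(X0,Y1)]
    a=np.float32([proj(K,T,clampW(x,y,z))[0] for x,y in src]);b=np.float32([((x-X0)*s,(y-Y0)*s) for x,y in src])
    im=cv2.warpPerspective(p,cv2.getPerspectiveTransform(a,b),((X1-X0)*s,(Y1-Y0)*s),flags=cv2.INTER_CUBIC)
    f=im.astype(float)
    for y in (-88,-87,-86,-85,-84):
        q=f[int((y-Y0)*s):int((y+1-Y0)*s)].mean(0); sat=q[:,0]-q[:,1]; sat[:40*s]=0; g=q.sum(1)
        i=np.argmax(sat>30); print(n,y,'red start',X0+i/s,'max',sat.max().round(), end=' | ')
    print()
    tiles.append(im[int((-95-Y0)*s):int((-75-Y0)*s),int((105-X0)*s):int((185-X0)*s),::-1])
cv2.imwrite('pics/tiles.png',cv2.resize(np.vstack(tiles[1:]),(640,640))[:600])
E
python3 track.py t14
```

```text
t7 -88 red start 60.0 max 12.0 | t7 -87 red start 60.0 max 18.0 | t7 -86 red start 140.75 max 32.0 | t7 -85 red start 139.5 max 48.0 | t7 -84 red start 138.875 max 65.0 | 
t11 -88 red start 60.0 max 11.0 | t11 -87 red start 60.0 max 16.0 | t11 -86 red start 60.0 max 30.0 | t11 -85 red start 121.5 max 46.0 | t11 -84 red start 120.75 max 61.0 | 
t12 -88 red start 60.0 max 11.0 | t12 -87 red start 60.0 max 9.0 | t12 -86 red start 60.0 max 20.0 | t12 -85 red start 119.0 max 39.0 | t12 -84 red start 117.625 max 57.0 | 
t13 -88 red start 60.0 max 11.0 | t13 -87 red start 60.0 max 10.0 | t13 -86 red start 60.0 max 19.0 | t13 -85 red start 118.75 max 36.0 | t13 -84 red start 117.375 max 54.0 | 
t14 -88 red start 60.0 max 12.0 | t14 -87 red start 60.0 max 10.0 | t14 -86 red start 60.0 max 19.0 | t14 -85 red start 118.625 max 38.0 | t14 -84 red start 117.375 max 58.0 | 
t14 filter hex (-3.25, 0.0, 0.993) jaw knuckle (-26.25, 0.25, 0.983) jaw end (-26.75, -0.125, 0.881)
```

View pics/tiles.png

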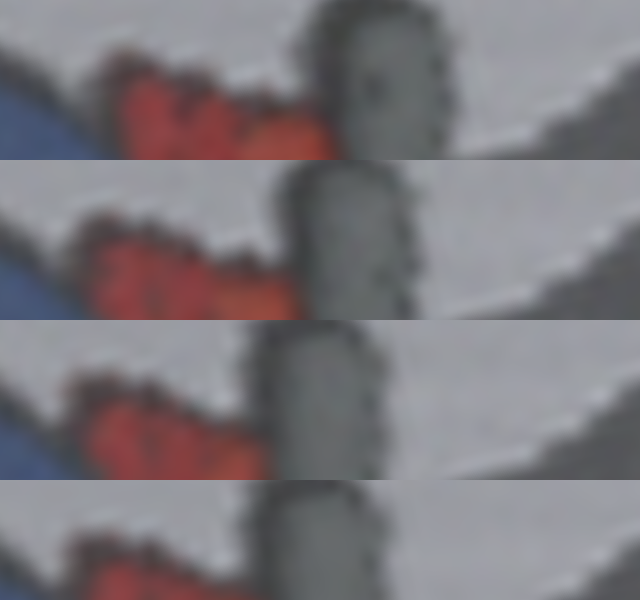

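```bash
python3 -c "
from station import arm
s=arm.get_state();print(s['t'],s['force'],s['gripper_width']);print(arm.sign_off())"
```

```text
19.15 [-6.22652422  0.93161232 10.70354395] 0.03147473590502161
the job is handed in; nothing more can be done
None
```

I put the filter in front of the V jaw with its outlet on the arrow and let go. I then pumped the trigger six full squeezes between the fingers and handed in at t = 19.2 s with the trigger still squeezed. The hand-in reported no verdict.

**Filter:** it moved 3.25 mm into the V. On the last squeeze it shifted only about 0.5 mm while the jaw advanced 4.3 mm, so I take it as seated. The outlet lines up with the arrow in the pictures.

**Jaw pressure:** the pad is squashed about 5 mm in the top camera, so about 15 N. That is inside 10 to 40 N but under the 20 N you asked for. I left it because another full squeeze would have given about 28 N.

**Grip:** the fingers were 31.5 mm apart on the handle and trigger, which is the fully squeezed position (32 mm), with the net force on the tool still on the trigger side.

**Bystanders:** the gauge, cup and valve were never touched. I did not measure them again at the end.

**Checks that disagreed:**
- **Pad squash:** estimates ranged from 4 to 6 mm (12 to 18 N). The highest came from the jaw's absolute position.
- **Nest position:** the filter stopped about 2.5 mm short of the nest on my own clamp map. The painted arrow sits about 1.3 mm off on that map too, so I put part of this down to calibration.

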